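Counter-hold the sealing-jaw bolt

ROBOT

A 6-joint arm with a two-finger parallel gripper is mounted at the origin on the work surface. World frame = base frame: x ahead of the robot, y to its left, z up, the work surface at z = 0. Lengths are in m, angles in rad, forces in N, time in s.
With the tool pointing down it reaches from about 0.325 to 0.9 m from the base axis. Payload 6.1 kg.
Tool frame: the origin (TCP) lies between the finger pads, 19 mm behind the fingertips; this is the grasp point; z points along the fingers, y is the line along which they close (so a half turn about z gives the same grasp; the last joint's range is limited). The gripper opens to 85 mm and grips with 20 to 120 N. Pads are 22 mm wide; open, the fingers measure 114 mm over their backs; the gripper's body (76 mm by 85 mm) begins 54 mm behind the grasp point. The pads swing forward as they close: fully open they stand 13 mm farther back than shut.
Start: joints at [-1.421, 0.22, 1.526, -0, 1.395, -0.126], TCP at [0.17, -0.601, 0.25] pointing down, gripper open.
Joint ranges: [-2.98, 2.98], [-0.91, 2.08], [0.09, 2.57], [-1.24, 4.39], [0.2, 2.65], [-2.68, 2.68]. Speed limits (rad/s): [2.57, 2.57, 3.01, 3.14, 3.14, 3.14].

INTERFACE

Orientations are given as a unit quaternion [x, y, z, w].
In Python, from rig import get_obs, camera, calibration, sign_off gives the robot as it stands. The module is installed in compiled form; this text tells all that it offers.
- The arm moves only by the tool send_rows, never from a script. Its argument "targets" is a list of rows, each an object of numbers: "gripper": the opening, from -1 (shut) to 1 (fully open); "tx", "ty", "tz": the shift along the tool's x, y, z as a fraction of full scale; "rx", "ry", "rz": the turn, a rotation vector about the tool's x, y, z as a fraction of full scale. A call has 1 to 12 rows; each row is the pose to reach, as a shift and turn from the pose commanded when the call began, along the tool's axes at that moment, turning the shorter way round; what a row does not reach only later rows make up. Full scale, the value 1, is 300 mm for a shift and 2 pi rad for a turn. A row lasts 1/8 s, in which the tool goes at most 62.5 mm and 10.7 degrees, less where a joint would pass 70% of its speed; a pose out of reach is approached as far as the arm can. A call with a number of a shift or a turn outside -1 to 1 is refused whole. A call with a gripper value outside its range is refused whole. The fingers move at their own pace and stop on an object; "newtons" is the grip in N (left out, the last holds). Time passes only in rows, so rows that repeat a pose let the fingers close. It gives the time, the measured TCP pose, the force, the opening and the grip force at its end, in the units of the state.
- get_obs(): the state, without advancing time (a new reading comes with each control period).
- camera(name): name is "scene" or "side" or "wrist"; returns the picture (420x560x3 uint8, red, green, blue); there is no depth.
- calibration(name): a dict with "mtx" (3x3 intrinsics, pixels), "world_from_camera" (4x4, takes a point from camera to world coordinates). Camera axes: x right, y down, z forward; pixel columns grow to the right and rows downward; lengths in m; the calibration is good to about 2 mm. A picture is of the moment at which its call begins: read the wrist's pose just before it. calibration takes no time and is no camera call; for the wrist camera it gives the pose at the moment of the call.
- sign_off(): hands the job in; it is judged then, once.
The state is a dict: "time_s": time; "joints": joint angles; "qvel": joint speeds; "joint_torque": joint torques, N m; "eef_pos": TCP position; "tcp_rot": TCP orientation; "ft_force": force on the tool from outside, world axes, zero at the start; "wrist_torque": the same for the moment, N m; "gripper_width": finger opening in m; "grip_force": force on a finger pad.
Only numpy, scipy, OpenCV 4.12 (cv2) and the standard library are available. Lean on these libraries where they do the work, as an engineer would, in place of code of your own. Each camera call takes 0.05 s, during which the arm holds its last target. There are 200 camera calls.

TASK

The nut runner is slowly dragging the sealing-jaw bolt round with its nut. Lift the pan off the slotted deck it is nested in and set it down upright on the white plastic board (do not drop it), then reach down through the slot behind the bracket, grip the hidden hex bolt head between the fingers and stop it from turning. Finish while still holding the bolt head still, and leave the jar, cup and spanner where they are.

Things in the scene. Friction and masses are not known exactly. Their poses are not given: they have to be found in the camera images.
- jaw: Fixed steel sealing-jaw station. Origin on the bench straight below the bolt head's centre; z up, x along the bolt from nut to head, y along the slot. Upright bracket plate (8 mm thick, 200 mm along y) at x -31 to -23 mm; jaw beam (220 mm along y) at x 23 to 83 mm; a 46 mm gap between them. Turned up to 0.4 rad from world axes.
- deck_slot (a point): Middle of the slot in the flat deck over bracket and beam, at the deck's top face: 131 mm above the bench, straight over the bolt head. Deck 120 mm (jaw x) by 218 mm (jaw y), 4 mm thick, with a rim 10 mm high round its edge; the slot is 46 mm (x) by 192 mm (y).
- runner (a point): Back end of the fixed black nut runner that sits on the nut on the jaw's -x side: 42 mm thick, lying along jaw x, 98 mm high, its collar's top 122 mm high. This point is 165 mm from the bolt head's centre.
- bolt_head (a point): Centre of the steel hex bolt head in the gap: 24 mm across flats, 27.7 mm across corners, 18 mm long along jaw x (from -9 to +9 mm), standing on an 18 mm thick sleeve in the middle of the gap, 14 mm clear of bracket and beam. 98 mm above the bench, 33 mm below the deck's top. Hidden by the pan until that is lifted off.
- bolt (a joint): Angle of the bolt about jaw x (rad, right-handed). At 0 two flats stand upright facing jaw +y and -y; again every 1.047 rad. The nut runner turns it all the time at about +0.1 rad/s with about 0.15 N m. A grip of some 40 N or more across the head stops it at whatever angle it stands; the head may turn a little to square itself to the fingers.
- pan: Loose open stainless pan, 106 mm (x) by 204 mm (y), walls 28 mm high and 3 mm thick, about 0.4 kg; origin at the centre of its underside. At the start it lies nested in the rim of the slotted deck (4 mm play each way), its y along jaw y, underside 131 mm above the bench.
- pan_grip (a point): Centre of the pan's handle bar, 55 mm above the pan's underside: a flat bar 76 mm long along the pan's x, 12 mm wide (y), 10 mm high, on a post at each end (posts at 29 to 37 mm from the middle).
- board: Fixed white plastic board lying on the bench, 200 mm (x) by 280 mm (y), 8 mm thick; origin at the centre of its underside. On the other side of the bench from the jaw station.
- jar: Bystander: grey jar with a steel cap, 60 mm across, 75 mm high, standing on the bench beyond the work; origin at the centre of its underside.
- cup: Bystander: steel cup, 68 mm across, 60 mm high, standing on the bench beyond the work; origin at the centre of its underside.
- spanner: Bystander: steel spanner 170 mm long lying on the bench beyond the work, roughly along y. Origin at the middle of its underside.
Mind the look-alikes: they are no part of the job. Of the things shaped like the pan, the stainless one is meant.

How it is judged:
On the way, in this order (a step that is already met when the one before it is completed fails the run):
1. the pan is lifted clear of the deck in the fingers (height (world z) of pan above 0.15 m and contact force between the fingers and pan above 1 N), for 0.2 s.
2. the pan stands upright and released on the white board (x of pan in the frame of board between -0.06 and 0.06 m and y of pan in the frame of board between -0.06 and 0.06 m and height (world z) of pan below 0.014 m and angle between pan's own z axis and vertical below 0.1 rad and linear speed of pan below 0.02 m/s and contact force between each of the arm, the fingers and pan below 0.1 N), for 0.2 s.
At the end, for the whole second after the job is handed in: Pan upright (0.1 rad) and at rest on the white board, centre within 60 mm of the board's along each of its sides; fingers press the bolt head with over 8 N, TCP within 25 mm of its centre, bolt turning slower than 0.02 rad/s through the last second (x of pan in the frame of board between -0.06 and 0.06 m and y of pan in the frame of board between -0.06 and 0.06 m and height (world z) of pan below 0.014 m and angle between pan's own z axis and vertical below 0.1 rad and linear speed of pan below 0.02 m/s and velocity of joint bolt between -0.02 and 0.02 rad/s and contact force between the fingers and bolt above 8 N and distance between the grasp point and bolt_head below 0.025 m); the arm keeps its last pose, push and grip.
It fails at once if the pan is dropped (faster than 0.6 m/s with no finger on it) (linear speed of pan above 0.6 m/s and contact force between the fingers and pan below 0.1 N).
It fails at once if a bystander is pushed more than 30 mm (distance of any of jar, cup, spanner from where it was at the start of the episode above 0.03 m).
It also fails if it takes over 51 s, if anything falls off the work surface, if the arm or the gripper's body presses on something with over 40 N, if the wrist force passes 120 N, or if a joint passes its speed limit or range.

## Working session

There is one attempt and no reset: what is moved stays moved. The work goes in short steps, Python scripts to look and compute and a tool call to move; the robot and the scene stay as the last step left them, time stands still between calls to the robot, and variables do not carry over. Pictures are saved under pics/ and viewed, at most 10 in all, crops included, and the job is handed in when it is done.

Besides the shell and the picture viewer there is one more tool, called as name(argument=value, ...), one argument or row to a line, values as JSON. send_rows: Moves the arm, as the interface text tells. Shift numbers are shares of 300 mm and turn numbers shares of 2 pi rad, none past 1 either way. Its arguments: {"type":"object","properties":{"targets":{"type":"array"},"newtons":{"type":"number"}},"required":["targets"]}

```bash
mkdir -p pics; python3 - <<'E'
from rig import *
import cv2,numpy as np
o=get_obs(); print(o)
a=[]
for n in ("scene","side"):
    c=calibration(n); print(n,c["mtx"].tolist(),c["world_from_camera"].round(4).tolist())
    im=camera(n); cv2.imwrite(f"pics/{n}0.png",im[...,::-1])
E
```

```text
{'time_s': 0.0, 'joints': array([-1.42106929e+00,  2.21220140e-01,  1.52760180e+00, -3.43255666e-05,
        1.39474236e+00, -1.26103108e-01]), 'qvel': array([ 0.00036783,  0.00156691, -0.00115229, -0.0005829 ,  0.00150133,
        0.00165005]), 'joint_torque': array([ 5.82744560e-04, -4.96898031e+01, -3.89393091e+01, -1.71114234e-04,
        1.11267032e-02, -5.01154616e-06]), 'eef_pos': array([ 0.17011327, -0.60080267,  0.24890787]), 'tcp_rot': array([ 9.90503884e-01,  1.37481211e-01, -2.85375630e-05, -9.85553662e-04]), 'ft_force': array([ 0.14030627,  0.02475233, -0.42766853]), 'wrist_torque': array([0.05888567, 0.04488221, 0.01619276]), 'grip_force': 0.0, 'gripper_width': 0.08540972440348343}
scene [[413.8499948751507, 0.0, 277.7454881612625], [0.0, 413.8499948751507, 208.97209006848882], [0.0, 0.0, 1.0]] [[-0.6943, 0.4283, -0.5784, 1.1413], [0.7196, 0.4234, -0.5503, 0.6639], [0.0092, -0.7983, -0.6022, 0.7846], [0.0, 0.0, 0.0, 1.0]]
side [[385.6094104806408, 0.0, 281.9653128562529], [0.0, 385.6094104806408, 211.62377755932087], [0.0, 0.0, 1.0]] [[-0.7831, -0.4433, 0.4361, 0.0036], [-0.6219, 0.5542, -0.5533, 0.7172], [0.0036, -0.7045, -0.7097, 0.9811], [0.0, 0.0, 0.0, 1.0]]
```

View pics/scene0.png

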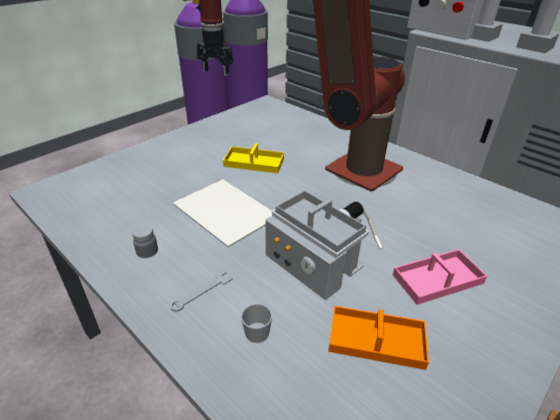

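View pics/side0.png

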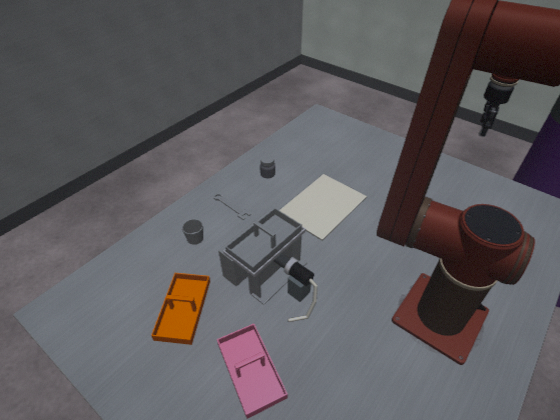

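The pan candidates in the scene view are stainless (320,215) on the deck, orange (380,335), pink (440,275) and yellow (255,160). Only the stainless one is grey and nested in the jaw deck. The board is at (228,210), the jar at (145,241), the cup at (257,323) and the spanner at (200,292). In the side view the pan is at (264,238) and the board at (323,206). Next I'll check an enlarged crop.

```bash
python3 - <<'E'
import cv2,numpy as np
a=cv2.imread("pics/scene0.png")[182:300,262:372]; b=cv2.imread("pics/side0.png")[200:318,210:320]
f=lambda i:cv2.resize(i,None,fx=5,fy=5,interpolation=cv2.INTER_CUBIC)
a=f(a);b=f(b)
for im,x0,y0,n in((a,262,182,"ca"),(b,210,200,"cb")):
    for k in range(0,110,10):
        cv2.putText(im,str(x0+k),(k*5,8),0,.3,(0,0,255)); cv2.putText(im,str(y0+k),(0,k*5+4),0,.3,(0,0,255)); cv2.line(im,(k*5,10),(k*5,16),(0,0,255)); cv2.line(im,(22,k*5),(28,k*5),(0,0,255))
s=np.hstack([a,b]); s=cv2.resize(s,(800,int(s.shape[0]*800/s.shape[1])),interpolation=cv2.INTER_AREA)
cv2.imwrite("pics/crop1.png",s)
E
```

```text
(no output)
```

View pics/crop1.png

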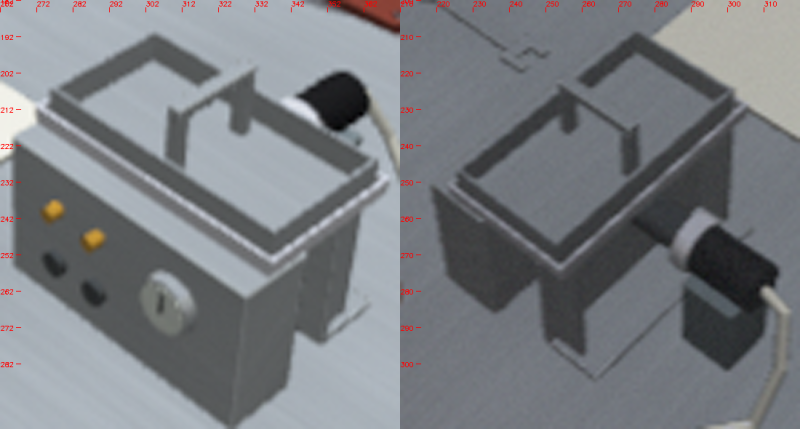

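The crop confirms it: the grey steel pan sits in the white-edged rim of the deck, with the black runner behind it. I'll fit the pan pose to the corners in both views, and fit the board by threshold.

```bash
cat > h.py <<'E'
from rig import *
import cv2,numpy as np
from scipy.optimize import least_squares
from scipy.spatial.transform import Rotation as R
def proj(n,P,c=None):
    c=c or calibration(n); T=np.linalg.inv(c["world_from_camera"]); q=(np.c_[P,np.ones(len(P))]@T.T)[:,:3]@c["mtx"].T
    return q[:,:2]/q[:,2:]
def back(n,uv,z):
    c=calibration(n); W=c["world_from_camera"]; uv=np.atleast_2d(uv)
    d=np.c_[uv,np.ones(len(uv))]@np.linalg.inv(c["mtx"]).T@W[:3,:3].T; o=W[:3,3]
    return o+d*((z-o[2])/d[:,2])[:,None]
def tri(views):
    A=0;b=0
    for n,uv in views:
        c=calibration(n);W=c["world_from_camera"];d=W[:3,:3]@np.linalg.inv(c["mtx"])@[*uv,1];d/=np.linalg.norm(d);M=np.eye(3)-np.outer(d,d);A=A+M;b=b+M@W[:3,3]
    return np.linalg.solve(A,b)
E
python3 - <<'E'
from h import *
cs=lambda p:(262+p[0]/3.636,182+p[1]/3.636)
cd=lambda p:(210+(p[0]-400)/3.636,200+p[1]/3.636)
S=[cs(p) for p in((50,92),(155,35),(378,160),(275,240),(177,108),(250,68))]
D=[cd(p) for p in((455,180),(558,247),(735,92),(638,35),(562,87),(633,127))]
print(back("scene",S,.159).round(3).tolist());print(back("side",D,.159).round(3).tolist())
m=[3,2,1,0] # side index candidates printed below
import itertools
for i in range(6):
    best=min(range(6),key=lambda j:np.linalg.norm(back("scene",S[i],.159)[0]-back("side",D[j],.159)[0]))
    X=tri([("scene",S[i]),("side",D[best])]);print(i,best,X.round(4),np.abs(proj("scene",X[None])[0]-S[i]).max().round(2))
for n,f in(("scene",(150,290,170,250)),("side",(270,375,170,245))):
    im=cv2.imread(f"pics/{n}0.png").astype(int); m=((im.min(2)>165)&(im[...,2]-im[...,0]>4)).astype(np.uint8)
    k=np.zeros_like(m);x0,x1,y0,y1=f;k[y0:y1,x0:x1]=m[y0:y1,x0:x1]
    c=max(cv2.findContours(k,0,2)[0],key=cv2.contourArea);h=cv2.approxPolyDP(cv2.convexHull(c),4,True)[:,0].astype(float)
    W=back(n,h,.008);print(n,cv2.contourArea(c),h.tolist(),W[:,:2].round(3).tolist(),W.mean(0).round(3))
E
```

```text
[[0.539, 0.084, 0.159], [0.435, 0.09, 0.159], [0.441, 0.289, 0.159], [0.55, 0.288, 0.159], [0.491, 0.158, 0.159], [0.418, 0.165, 0.159]]
[[0.539, 0.288, 0.159], [0.438, 0.286, 0.159], [0.428, 0.083, 0.159], [0.529, 0.082, 0.159], [0.54, 0.166, 0.159], [0.468, 0.163, 0.159]]
0 3 [0.533  0.0778 0.1532] 0.11
1 2 [0.4293 0.0834 0.1554] 0.66
2 1 [0.4383 0.2864 0.1573] 0.38
3 0 [0.544  0.2839 0.1521] 0.04
4 5 [0.4775 0.1503 0.1448] 0.82
5 5 [0.451  0.1855 0.1883] 0.7
scene 3316.0 [[174.0, 203.0], [223.0, 180.0], [271.0, 215.0], [227.0, 245.0]] [[0.604, -0.301], [0.409, -0.294], [0.432, -0.039], [0.615, -0.031]] [ 0.515 -0.166  0.008]
side 2636.5 [[324.0, 175.0], [365.0, 196.0], [320.0, 237.0], [281.0, 210.0]] [[0.599, -0.303], [0.412, -0.298], [0.428, -0.027], [0.609, -0.046]] [ 0.512 -0.169  0.008]
```

```bash
python3 - <<'E'
from h import *
cs=lambda p:(262+p[0]/3.636,182+p[1]/3.636)
cd=lambda p:(210+(p[0]-400)/3.636,200+p[1]/3.636)
S=np.array([cs(p) for p in((50,92),(155,35),(378,160),(275,240),(177,108),(250,68))])
D=np.array([cd(p) for p in((638,35),(735,92),(558,247),(455,180),(562,87),(633,127))])
for i in(4,5): print(tri([("scene",S[i]),("side",D[i])]).round(4))
M=np.array([[53,-102,28],[-53,-102,28],[-53,102,28],[53,102,28],[38,0,60],[-38,0,60]])/1e3
cc={n:calibration(n) for n in("scene","side")}
def f(p):
    P=M@R.from_euler("z",p[3]).as_matrix().T+p[:3]
    return np.r_[proj("scene",P,cc["scene"])-S,proj("side",P,cc["side"])-D].ravel()
r=least_squares(f,[.487,.185,.13,-.05],loss="soft_l1");print(r.x.round(4),f(r.x).round(1).reshape(-1,2).tolist())
B={"scene":[[174,203],[223,180],[271,215],[227,245]],"side":[[324,175],[365,196],[320,237],[281,210]]}
Mb=np.array([[100,-140,8],[-100,-140,8],[-100,140,8],[100,140,8]])/1e3
def g(p):
    P=Mb@R.from_euler("z",p[3]).as_matrix().T+p[:3]
    return np.r_[proj("scene",P,cc["scene"])-B["scene"],proj("side",P,cc["side"])-B["side"]].ravel()
b=least_squares(g,[.51,-.167,0,-.05],loss="soft_l1");print(b.x.round(4),g(b.x).round(1).reshape(-1,2).tolist())
o=get_obs();Rt=R.from_quat(o["tcp_rot"]);t=r.x[:3].copy();t[2]=.33
print("shift frac",(Rt.inv().apply(t-o["eef_pos"])/.3).round(4))
print("yellow",back("scene",[255,162],.01).round(3))
E
```

```text
[0.5215 0.1834 0.1879]
[0.451  0.1855 0.1883]
[ 0.486   0.1836  0.1268 -0.0414] [[-0.1, -0.1], [-0.3, -0.5], [0.2, 0.5], [0.1, -1.2], [-0.8, 1.0], [0.0, -0.7], [-0.9, -0.2], [-0.3, 1.0], [-0.2, 1.5], [0.3, -0.7], [-0.1, -0.8], [0.5, 1.5]]
[ 0.5121 -0.1652  0.0007 -0.0506] [[-2.0, -1.2], [-0.4, -1.2], [7.3, 0.7], [-1.1, 0.6], [-0.3, -1.6], [1.9, 0.3], [1.0, 2.4], [-4.8, 1.0]]
shift frac [ 1.7253 -2.2297 -0.2656]
yellow [[ 0.25  -0.301  0.01 ]]
```

The pan fits at (0.486, 0.184) with its underside at z 0.127 (text says 0.131) and yaw -0.04. The board is at (0.512, -0.165) with yaw -0.05. The sizes and heights agree with the text, so I'll move over the pan.

send_rows(
  targets=[
    {"tx": 0.575,"ty": -0.743,"tz": -0.27,"gripper": 1},
    {"tx": 0.575,"ty": -0.743,"tz": -0.27,"gripper": 1},
    {"tx": 0.575,"ty": -0.743,"tz": -0.27,"gripper": 1},
    {"tx": 0.575,"ty": -0.743,"tz": -0.27,"gripper": 1},
    {"tx": 0.575,"ty": -0.743,"tz": -0.27,"gripper": 1},
  ],
)

```text
$.targets[0]: bad value
```

send_rows(
  targets=[
    {"tx": 0.575,"ty": -0.743,"gripper": 1},
    {"tx": 0.575,"ty": -0.743,"gripper": 1},
    {"tx": 0.575,"ty": -0.743,"gripper": 1},
    {"tx": 0.575,"ty": -0.743,"gripper": 1},
    {"tx": 0.575,"ty": -0.743,"gripper": 1},
  ],
)

```text
$.targets[0]: bad value
```

send_rows(
  targets=[
    {"tx": 0.575,"ty": -0.743,"rz": 0.0505,"gripper": 1},
    {"tx": 0.575,"ty": -0.743,"rz": 0.0505,"gripper": 1},
    {"tx": 0.575,"ty": -0.743,"rz": 0.0505,"gripper": 1},
    {"tx": 0.575,"ty": -0.743,"rz": 0.0505,"gripper": 1},
    {"tx": 0.575,"ty": -0.743,"rz": 0.0505,"gripper": 1},
    {"tx": 0.575,"ty": -0.743,"rz": 0.0505,"gripper": 1},
  ],
)

```text
$.targets[0]: bad value
```

```bash
python3 - <<'E'
from h import *
o=get_obs();print(o["time_s"],o["eef_pos"].round(4),R.from_quat(o["tcp_rot"]).as_matrix().round(3).tolist(),o["joints"].round(2))
c=calibration("wrist");print(c["mtx"].round(1).tolist(),c["world_from_camera"].round(3).tolist())
im=camera("wrist");x=im[...,::-1].copy()
M=np.array([[53,-102,28],[-53,-102,28],[-53,102,28],[53,102,28],[38,-6,60],[-38,-6,60],[-38,6,60],[38,6,60]])/1e3
P=proj("wrist",M@R.from_euler("z",-.0414).as_matrix().T+[.486,.1836,.131])
for p in P: cv2.circle(x,tuple(int(v) for v in p),2,(0,0,255),-1)
cv2.imwrite("pics/w1.png",x);cv2.imwrite("pics/w1raw.png",im[...,::-1]);print(P.round().tolist())
E
```

```text
0.1 [ 0.1701 -0.6009  0.249 ] [[0.962, 0.272, -0.0], [0.272, -0.962, 0.002], [0.0, -0.002, -1.0]] [-1.42  0.22  1.53 -0.    1.39 -0.13]
[[289.7, 0.0, 275.8], [0.0, 289.7, 207.3], [0.0, 0.0, 1.0]] [[0.272, -0.913, -0.305, 0.248], [-0.962, -0.258, -0.084, -0.579], [-0.002, 0.316, -0.949, 0.373], [0.0, 0.0, 0.0, 1.0]]
[[-2421.0, -2219.0], [-1586.0, -1071.0], [-2883.0, -1668.0], [-5174.0, -3865.0], [-7432.0, -5761.0], [-3853.0, -2459.0], [-4029.0, -2548.0], [-7960.0, -6104.0]]
```

View pics/w1.png

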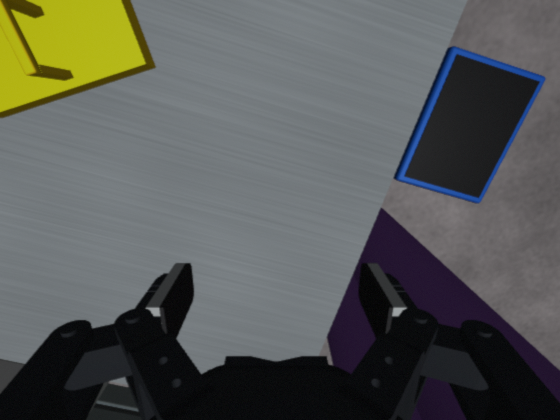

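The moves were refused ("bad value"), probably because every key is required. This picture only shows the start view, with yellow at (60,40). I'll resend with full rows.

send_rows(
  targets=[
    {"tx": 0.575,"ty": -0.743,"tz": -0.27,"rx": 0,"ry": 0,"rz": 0,"gripper": 1},
    {"tx": 0.575,"ty": -0.743,"tz": -0.27,"rx": 0,"ry": 0,"rz": 0,"gripper": 1},
    {"tx": 0.575,"ty": -0.743,"tz": -0.27,"rx": 0,"ry": 0,"rz": 0,"gripper": 1},
    {"tx": 0.575,"ty": -0.743,"tz": -0.27,"rx": 0,"ry": 0,"rz": 0,"gripper": 1},
    {"tx": 0.575,"ty": -0.743,"tz": -0.27,"rx": 0,"ry": 0,"rz": 0,"gripper": 1},
  ],
)

```text
time_s: 0.78
eef_pos: [0.2761, -0.3378, 0.3317]
tcp_rot: [0.99, 0.138, 0.0, 0.0]
ft_force: [-0.0, 0.1, -0.0]
gripper_width: 0.0854
grip_force: 0.0
```

send_rows(
  targets=[
    {"tx": 0.575,"ty": -0.743,"tz": 0,"rx": 0,"ry": 0,"rz": 0,"gripper": 1},
    {"tx": 0.575,"ty": -0.743,"tz": 0,"rx": 0,"ry": 0,"rz": 0,"gripper": 1},
    {"tx": 0.575,"ty": -0.743,"tz": 0,"rx": 0,"ry": 0,"rz": 0,"gripper": 1},
    {"tx": 0.575,"ty": -0.743,"tz": 0,"rx": 0,"ry": 0,"rz": 0,"gripper": 1},
    {"tx": 0.575,"ty": -0.743,"tz": 0,"rx": 0,"ry": 0,"rz": 0,"gripper": 1},
  ],
)

```text
time_s: 1.4
eef_pos: [0.3811, -0.0757, 0.331]
tcp_rot: [0.99, 0.139, 0.0, -0.0]
ft_force: [0.1, -0.5, 0.9]
gripper_width: 0.0852
grip_force: 0.0
```

send_rows(
  targets=[
    {"tx": 0.575,"ty": -0.743,"tz": 0,"rx": 0,"ry": 0,"rz": 0.0505,"gripper": 1},
    {"tx": 0.575,"ty": -0.743,"tz": 0,"rx": 0,"ry": 0,"rz": 0.0505,"gripper": 1},
    {"tx": 0.575,"ty": -0.743,"tz": 0,"rx": 0,"ry": 0,"rz": 0.0505,"gripper": 1},
    {"tx": 0.575,"ty": -0.743,"tz": 0,"rx": 0,"ry": 0,"rz": 0.0505,"gripper": 1},
    {"tx": 0.575,"ty": -0.743,"tz": 0,"rx": 0,"ry": 0,"rz": 0.0505,"gripper": 1},
    {"tx": 0.575,"ty": -0.743,"tz": 0,"rx": 0,"ry": 0,"rz": 0.0505,"gripper": 1},
    {"tx": 0.575,"ty": -0.743,"tz": 0,"rx": 0,"ry": 0,"rz": 0.0505,"gripper": 1},
  ],
)

```text
time_s: 2.28
eef_pos: [0.4857, 0.1829, 0.3304]
tcp_rot: [1.0, -0.02, -0.001, 0.0]
ft_force: [0.5, -0.1, -1.4]
gripper_width: 0.0857
grip_force: 0.0
```

```bash
python3 - <<'E'
from h import *
o=get_obs();print(o["time_s"],o["eef_pos"].round(4),R.from_quat(o["tcp_rot"]).as_matrix().round(3).tolist(),o["joints"].round(2))
c=calibration("wrist");print(c["mtx"].round(1).tolist(),c["world_from_camera"].round(3).tolist());np.savez("w1",**c)
im=camera("wrist");x=im[...,::-1].copy()
M=np.array([[53,-102,28],[-53,-102,28],[-53,102,28],[53,102,28],[38,-6,60],[-38,-6,60],[-38,6,60],[38,6,60]])/1e3
P=proj("wrist",M@R.from_euler("z",-.0414).as_matrix().T+[.486,.1836,.131])
for p in P: cv2.circle(x,tuple(int(v) for v in p),2,(0,0,255),-1)
cv2.imwrite("pics/w2.png",x);cv2.imwrite("pics/w2raw.png",im[...,::-1]);print(P.round().tolist())
E
```

```text
2.275 [0.4857 0.1829 0.3304] [[0.999, -0.041, -0.001], [-0.041, -0.999, -0.001], [-0.001, 0.001, -1.0]] [ 0.21 -0.08  1.69 -0.    1.53  1.82]
[[289.7, 0.0, 275.8], [0.0, 289.7, 207.3], [0.0, 0.0, 1.0]] [[-0.041, -0.947, -0.317, 0.566], [-0.999, 0.04, 0.012, 0.18], [0.001, 0.318, -0.948, 0.454], [0.0, 0.0, 0.0, 1.0]]
[[377.0, 139.0], [366.0, 237.0], [183.0, 237.0], [172.0, 140.0], [281.0, 160.0], [281.0, 236.0], [269.0, 236.0], [268.0, 160.0]]
```

View pics/w2.png

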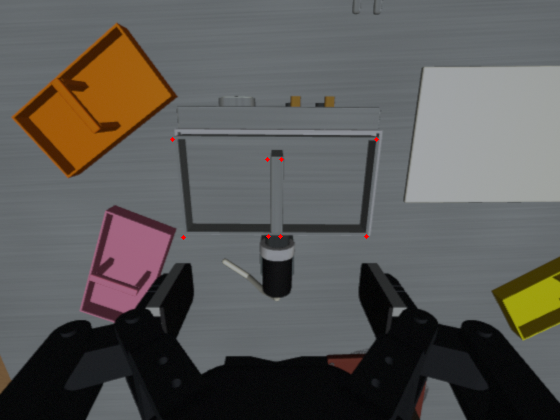

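The wrist view shows the stainless pan's rim corners at (178,136) and (382,134). The bar runs along columns 271-283 with its top far edge near row 157, within about 2 mm of my projection. I'll descend and grip the bar.

send_rows(
  targets=[
    {"tx": 0,"ty": 0.003,"tz": 0.2,"rx": 0,"ry": 0,"rz": 0,"gripper": 1},
    {"tx": 0,"ty": 0.003,"tz": 0.38,"rx": 0,"ry": 0,"rz": 0,"gripper": 1},
    {"tx": 0,"ty": 0.003,"tz": 0.48,"rx": 0,"ry": 0,"rz": 0,"gripper": 1},
    {"tx": 0,"ty": 0.003,"tz": 0.48,"rx": 0,"ry": 0,"rz": 0,"gripper": 0},
    {"tx": 0,"ty": 0.003,"tz": 0.48,"rx": 0,"ry": 0,"rz": 0,"gripper": -1},
    {"tx": 0,"ty": 0.003,"tz": 0.48,"rx": 0,"ry": 0,"rz": 0,"gripper": -1},
    {"tx": 0,"ty": 0.003,"tz": 0.48,"rx": 0,"ry": 0,"rz": 0,"gripper": -1},
    {"tx": 0,"ty": 0.003,"tz": 0.48,"rx": 0,"ry": 0,"rz": 0,"gripper": -1},
    {"tx": 0,"ty": 0.003,"tz": 0.48,"rx": 0,"ry": 0,"rz": 0,"gripper": -1},
  ],
  newtons=70,
)

```text
time_s: 3.45
eef_pos: [0.487, 0.1823, 0.1888]
tcp_rot: [1.0, -0.021, 0.001, -0.0]
ft_force: [-1.2, -1.0, 6.3]
gripper_width: 0.0104
grip_force: 69.2
```

Gripped. Now I'll lift.

send_rows(
  targets=[
    {"tx": 0,"ty": 0,"tz": -0.04,"rx": 0,"ry": 0,"rz": 0,"gripper": -1},
    {"tx": 0,"ty": 0,"tz": -0.1,"rx": 0,"ry": 0,"rz": 0,"gripper": -1},
    {"tx": 0,"ty": 0,"tz": -0.18,"rx": 0,"ry": 0,"rz": 0,"gripper": -1},
    {"tx": 0,"ty": 0,"tz": -0.28,"rx": 0,"ry": 0,"rz": 0,"gripper": -1},
    {"tx": 0,"ty": 0,"tz": -0.3,"rx": 0,"ry": 0,"rz": 0,"gripper": -1},
    {"tx": 0,"ty": 0,"tz": -0.3,"rx": 0,"ry": 0,"rz": 0,"gripper": -1},
    {"tx": 0,"ty": 0,"tz": -0.3,"rx": 0,"ry": 0,"rz": 0,"gripper": -1},
  ],
)

```text
time_s: 4.32
eef_pos: [0.4852, 0.1819, 0.2755]
tcp_rot: [1.0, -0.021, -0.001, 0.0]
ft_force: [0.1, -0.1, -2.9]
gripper_width: 0.0099
grip_force: 68.5
```

```bash
python3 - <<'E'
from h import *
o=get_obs();Rt=R.from_quat(o["tcp_rot"]);print(o["time_s"],o["eef_pos"].round(4),o["ft_force"].round(1),o["wrist_torque"].round(2),Rt.as_matrix().round(4).tolist())
t=np.array([.512,-.166,o["eef_pos"][2]]);print((Rt.inv().apply(t-o["eef_pos"])/.3).round(3))
cv2.imwrite("pics/s3.png",np.hstack([cv2.resize(camera("scene")[120:330,120:400],(400,300)),cv2.resize(camera("side")[120:330,160:440],(400,300))])[...,::-1])
E
```

```text
4.325 [0.4852 0.1819 0.2755] [ 0.1 -0.1 -2.9] [0.05 0.06 0.01] [[0.9991, -0.0415, -0.0025], [-0.0415, -0.9991, -0.0005], [-0.0024, 0.0006, -1.0]]
[0.137 1.155 0.   ]
```

View pics/s3.png

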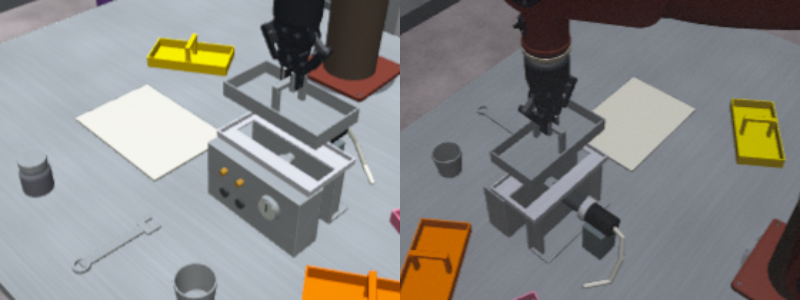

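The pan is held level above the deck at about (290,100) in the left half, and the slot is visible below it. Carrying it to the board.

send_rows(
  targets=[
    {"tx": 0.01,"ty": 0.1,"tz": 0,"rx": 0,"ry": 0,"rz": 0,"gripper": -1},
    {"tx": 0.03,"ty": 0.25,"tz": 0,"rx": 0,"ry": 0,"rz": 0,"gripper": -1},
    {"tx": 0.05,"ty": 0.42,"tz": 0,"rx": 0,"ry": 0,"rz": 0,"gripper": -1},
    {"tx": 0.07,"ty": 0.6,"tz": 0,"rx": 0,"ry": 0,"rz": 0,"gripper": -1},
    {"tx": 0.09,"ty": 0.78,"tz": 0,"rx": 0,"ry": 0,"rz": 0,"gripper": -1},
    {"tx": 0.11,"ty": 0.92,"tz": 0,"rx": 0,"ry": 0,"rz": 0,"gripper": -1},
    {"tx": 0.13,"ty": 1.0,"tz": 0,"rx": 0,"ry": 0,"rz": 0,"gripper": -1},
    {"tx": 0.13,"ty": 1.0,"tz": 0,"rx": 0,"ry": 0,"rz": 0,"gripper": -1},
  ],
)

```text
time_s: 5.42
eef_pos: [0.5122, -0.1209, 0.276]
tcp_rot: [1.0, -0.022, -0.001, -0.0]
ft_force: [-0.3, 0.0, -3.4]
gripper_width: 0.0104
grip_force: 68.7
```

send_rows(
  targets=[
    {"tx": 0,"ty": 0.08,"tz": 0.06,"rx": 0,"ry": 0,"rz": 0,"gripper": -1},
    {"tx": 0,"ty": 0.155,"tz": 0.2,"rx": 0,"ry": 0,"rz": 0,"gripper": -1},
    {"tx": 0,"ty": 0.155,"tz": 0.36,"rx": 0,"ry": 0,"rz": 0,"gripper": -1},
    {"tx": 0,"ty": 0.155,"tz": 0.5,"rx": 0,"ry": 0,"rz": 0,"gripper": -1},
    {"tx": 0,"ty": 0.155,"tz": 0.6,"rx": 0,"ry": 0,"rz": 0,"gripper": -1},
    {"tx": 0,"ty": 0.155,"tz": 0.64,"rx": 0,"ry": 0,"rz": 0,"gripper": -1},
    {"tx": 0,"ty": 0.155,"tz": 0.66,"rx": 0,"ry": 0,"rz": 0,"gripper": -1},
    {"tx": 0,"ty": 0.155,"tz": 0.68,"rx": 0,"ry": 0,"rz": 0,"gripper": -1},
    {"tx": 0,"ty": 0.155,"tz": 0.68,"rx": 0,"ry": 0,"rz": 0,"gripper": -1},
  ],
)

```text
time_s: 6.55
eef_pos: [0.511, -0.1658, 0.0736]
tcp_rot: [1.0, -0.021, 0.0, 0.0]
ft_force: [0.7, 1.0, -2.0]
gripper_width: 0.0103
grip_force: 68.7
```

send_rows(
  targets=[
    {"tx": 0,"ty": 0,"tz": 0.01,"rx": 0,"ry": 0,"rz": 0,"gripper": -1},
    {"tx": 0,"ty": 0,"tz": 0.018,"rx": 0,"ry": 0,"rz": 0,"gripper": -1},
    {"tx": 0,"ty": 0,"tz": 0.022,"rx": 0,"ry": 0,"rz": 0,"gripper": -1},
    {"tx": 0,"ty": 0,"tz": 0.022,"rx": 0,"ry": 0,"rz": 0,"gripper": -1},
  ],
)

```text
time_s: 7.05
eef_pos: [0.5105, -0.1657, 0.0663]
tcp_rot: [1.0, -0.021, -0.0, -0.0]
ft_force: [0.1, -0.1, -3.5]
gripper_width: 0.0104
grip_force: 68.8
```

send_rows(
  targets=[
    {"tx": 0,"ty": 0,"tz": 0.004,"rx": 0,"ry": 0,"rz": 0,"gripper": -1},
    {"tx": 0,"ty": 0,"tz": 0.008,"rx": 0,"ry": 0,"rz": 0,"gripper": -1},
    {"tx": 0,"ty": 0,"tz": 0.008,"rx": 0,"ry": 0,"rz": 0,"gripper": -1},
  ],
)

```text
time_s: 7.42
eef_pos: [0.5107, -0.1659, 0.0658]
tcp_rot: [1.0, -0.021, -0.0, 0.0]
ft_force: [-7.6, 2.7, 12.1]
gripper_width: 0.0104
grip_force: 70.7
```

Contact at z 0.0658, as predicted. Releasing, then rising.

send_rows(
  targets=[
    {"tx": 0,"ty": 0,"tz": -0.003,"rx": 0,"ry": 0,"rz": 0,"gripper": -0.5},
    {"tx": 0,"ty": 0,"tz": -0.003,"rx": 0,"ry": 0,"rz": 0,"gripper": 0},
    {"tx": 0,"ty": 0,"tz": -0.003,"rx": 0,"ry": 0,"rz": 0,"gripper": 0.5},
    {"tx": 0,"ty": 0,"tz": -0.003,"rx": 0,"ry": 0,"rz": 0,"gripper": 0.5},
    {"tx": 0,"ty": 0,"tz": -0.003,"rx": 0,"ry": 0,"rz": 0,"gripper": 0.5},
    {"tx": 0,"ty": 0,"tz": -0.1,"rx": 0,"ry": 0,"rz": 0,"gripper": 0.5},
    {"tx": 0,"ty": 0,"tz": -0.28,"rx": 0,"ry": 0,"rz": 0,"gripper": 0.5},
    {"tx": 0,"ty": 0,"tz": -0.48,"rx": 0,"ry": 0,"rz": 0,"gripper": 0.5},
    {"tx": 0,"ty": 0,"tz": -0.68,"rx": 0,"ry": 0,"rz": 0,"gripper": 0.5},
    {"tx": 0,"ty": 0,"tz": -0.88,"rx": 0,"ry": 0,"rz": 0,"gripper": 0.5},
    {"tx": 0,"ty": 0,"tz": -0.88,"rx": 0,"ry": 0,"rz": 0,"gripper": 0.5},
  ],
)

```text
time_s: 8.8
eef_pos: [0.513, -0.1669, 0.3348]
tcp_rot: [1.0, -0.021, 0.005, 0.002]
ft_force: [0.4, -0.7, -1.5]
gripper_width: 0.0642
grip_force: 0.0
```

send_rows(
  targets=[
    {"tx": -0.07,"ty": -0.58,"tz": 0,"rx": 0,"ry": 0,"rz": 0,"gripper": 0.5},
    {"tx": -0.14,"ty": -0.97,"tz": 0,"rx": 0,"ry": 0,"rz": 0,"gripper": 0.5},
    {"tx": -0.14,"ty": -0.97,"tz": 0,"rx": 0,"ry": 0,"rz": 0,"gripper": 0.5},
    {"tx": -0.14,"ty": -0.97,"tz": 0,"rx": 0,"ry": 0,"rz": 0,"gripper": 0.5},
    {"tx": -0.14,"ty": -0.97,"tz": 0,"rx": 0,"ry": 0,"rz": 0,"gripper": 0.5},
    {"tx": -0.14,"ty": -0.97,"tz": 0,"rx": 0,"ry": 0,"rz": 0,"gripper": 0.5},
    {"tx": -0.14,"ty": -0.97,"tz": 0,"rx": 0,"ry": 0,"rz": 0,"gripper": 0.5},
  ],
)

```text
time_s: 9.68
eef_pos: [0.4804, 0.1264, 0.3271]
tcp_rot: [1.0, -0.02, -0.001, 0.0]
ft_force: [0.1, 0.3, -0.6]
gripper_width: 0.064
grip_force: 0.0
```

```bash
python3 - <<'E'
from h import *
o=get_obs();print(o["time_s"],o["eef_pos"].round(4))
c=calibration("wrist");np.savez("w4",**c)
w=camera("wrist")[...,::-1];cv2.imwrite("pics/w4raw.png",w)
P=proj("wrist",np.array([[.486,.1836,.098]]),c);print(P)
s=camera("scene")[...,::-1];cv2.imwrite("pics/s4raw.png",s)
d=camera("side")[...,::-1];cv2.imwrite("pics/d4raw.png",d)
f=lambda i,w,h:cv2.resize(i,(w,h),interpolation=cv2.INTER_CUBIC)
a=f(w[90:265,150:410],780,525)
cv2.imwrite("pics/w4.png",a)
E
```

```text
9.675 [0.4804 0.1264 0.3271]
[[229.5545975  176.33164522]]
```

View pics/w4.png

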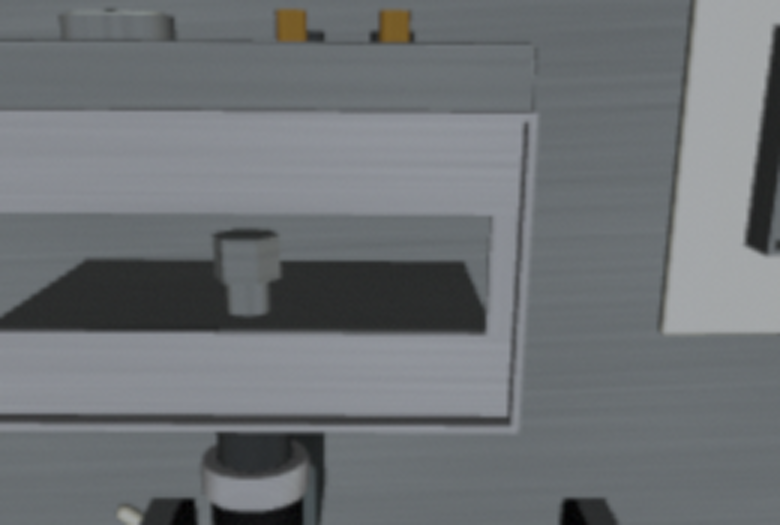

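The view shows the slot, with edges at crop rows 215 and 331 and its right end at column 489. The hex head is at crop (247,260), raw (232,177), with the sleeve below it and the white board on the right. I'll compute its position, then take a second wrist view.

```bash
python3 - <<'E'
from h import *
r=lambda u,v:(150+u/3,90+v/3)
print("slot edges",back("wrist",[r(300,214),r(300,331),r(489,273)],.131).round(4).tolist())
print("rim right",back("wrist",[r(535,115),r(517,430)],.141).round(4).tolist())
print("head",back("wrist",[r(247,262)],.105).round(4).tolist(), "end face", back("wrist",[r(247,236)],.105).round(4).tolist(),"back end",back("wrist",[r(247,284)],.105).round(4).tolist())
print("sides",back("wrist",[r(213,250),r(281,250)],.098).round(4).tolist())
E
```

```text
slot edges [[0.5095, 0.153, 0.131], [0.4644, 0.1563, 0.131], [0.4841, 0.0835, 0.131]]
rim right [[0.5416, 0.0686, 0.141], [0.4237, 0.074, 0.141]]
head [[0.4867, 0.1784, 0.105]] end face [[0.4973, 0.1774, 0.105]] back end [[0.4776, 0.1793, 0.105]]
sides [[0.4909, 0.1931, 0.098], [0.4896, 0.1651, 0.098]]
```

send_rows(
  targets=[
    {"tx": 0,"ty": -0.12,"tz": 0,"rx": 0,"ry": 0,"rz": 0,"gripper": 0.5},
    {"tx": 0,"ty": -0.19,"tz": 0.08,"rx": 0,"ry": 0,"rz": 0,"gripper": 0.5},
    {"tx": 0,"ty": -0.19,"tz": 0.2,"rx": 0,"ry": 0,"rz": 0,"gripper": 0.5},
    {"tx": 0,"ty": -0.19,"tz": 0.2,"rx": 0,"ry": 0,"rz": 0,"gripper": 0.5},
    {"tx": 0,"ty": -0.19,"tz": 0.2,"rx": 0,"ry": 0,"rz": 0,"gripper": 0.5},
  ],
)

```text
time_s: 10.45
eef_pos: [0.4838, 0.183, 0.2692]
tcp_rot: [1.0, -0.021, 0.001, -0.0]
ft_force: [-0.1, 0.6, 0.1]
gripper_width: 0.064
grip_force: 0.0
```

```bash
python3 - <<'E'
from h import *
o=get_obs();print(o["time_s"],o["eef_pos"].round(4),o["gripper_width"])
c=calibration("wrist");np.savez("w5",**c)
w=camera("wrist")[...,::-1];cv2.imwrite("pics/w5raw.png",w)
print(proj("wrist",np.array([[.486,.1836,.098]]),c))
d=cv2.imread("pics/s4raw.png")
f=lambda i,w,h:cv2.resize(i,(w,h),interpolation=cv2.INTER_CUBIC)
a=f(w[90:265,150:410],780,525)
b=f(d[165:265,150:300],225,150);a[:150,-225:]=b
cv2.imwrite("pics/w5.png",a)
E
```

```text
10.45 [0.4838 0.183  0.2692] 0.06399000345540605
[[275.37740539 189.55766912]]
```

View pics/w5.png

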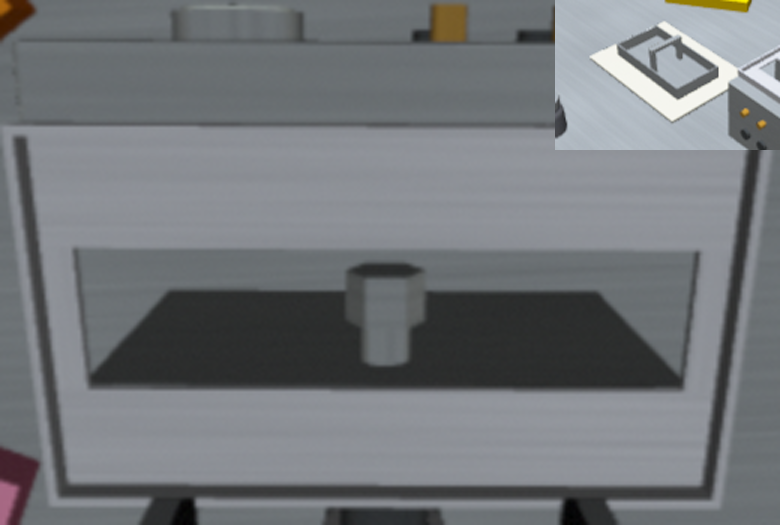

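The head in view is at crop (386,296), raw (279,189). The inset shows the pan standing square on the board. One flat is facing up, so the corners point at ±y (about 30° off square) and the flats will come square in roughly 5 s. I'll triangulate now.

```bash
python3 - <<'E'
import h
from h import *
C={"w4":dict(np.load("w4.npz")),"w5":dict(np.load("w5.npz"))};h.calibration=lambda n:C[n]
r=lambda u,v:(150+u/3,90+v/3)
for a,b in(((247,240),(386,278)),((247,284),(386,325)),((490,215),(697,251)),((486,331),(684,387))):
    print(tri([("w4",r(*a)),("w5",r(*b))]).round(4))
print("slot w5",back("w5",[r(75,249),r(697,251),r(90,386),r(684,387)],.131).round(4).tolist())
q=back("w5",[r(386,278),r(386,325),r(347,300),r(425,300)],.110);print(q.round(4).tolist())
print(back("w5",[r(347,300),r(425,300)],.098).round(4).tolist())
E
```

```text
[0.4932 0.1798 0.0967]
[0.4761 0.1807 0.0994]
[0.5052 0.0837 0.129 ]
[0.461  0.0855 0.1311]
slot w5 [[0.5144, 0.2744, 0.131], [0.5055, 0.0845, 0.131], [0.4698, 0.2764, 0.131], [0.4611, 0.0855, 0.131]]
[[0.4962, 0.1798, 0.11], [0.4798, 0.1805, 0.11], [0.4892, 0.1933, 0.11], [0.488, 0.167, 0.11]]
[[0.486, 0.1938, 0.098], [0.4848, 0.1665, 0.098]]
```

send_rows(
  targets=[
    {"tx": 0.014,"ty": 0.01,"tz": 0.15,"rx": 0,"ry": 0,"rz": 0.001,"gripper": 0.5},
    {"tx": 0.014,"ty": 0.01,"tz": 0.25,"rx": 0,"ry": 0,"rz": 0.001,"gripper": 0.5},
    {"tx": 0.014,"ty": 0.01,"tz": 0.3,"rx": 0,"ry": 0,"rz": 0.001,"gripper": 0.5},
    {"tx": 0.014,"ty": 0.01,"tz": 0.35,"rx": 0,"ry": 0,"rz": 0.001,"gripper": 0.5},
    {"tx": 0.014,"ty": 0.01,"tz": 0.4,"rx": 0,"ry": 0,"rz": 0.001,"gripper": 0.5},
    {"tx": 0.014,"ty": 0.01,"tz": 0.45,"rx": 0,"ry": 0,"rz": 0.001,"gripper": 0.5},
    {"tx": 0.014,"ty": 0.01,"tz": 0.5,"rx": 0,"ry": 0,"rz": 0.001,"gripper": 0.5},
    {"tx": 0.014,"ty": 0.01,"tz": 0.54,"rx": 0,"ry": 0,"rz": 0.001,"gripper": 0.5},
    {"tx": 0.014,"ty": 0.01,"tz": 0.57,"rx": 0,"ry": 0,"rz": 0.001,"gripper": 0.5},
    {"tx": 0.014,"ty": 0.01,"tz": 0.57,"rx": 0,"ry": 0,"rz": 0.001,"gripper": 0.5},
    {"tx": 0.014,"ty": 0.01,"tz": 0.57,"rx": 0,"ry": 0,"rz": 0.001,"gripper": 0.5},
    {"tx": 0.014,"ty": 0.01,"tz": 0.57,"rx": 0,"ry": 0,"rz": 0.001,"gripper": 0.5},
  ],
)

```text
time_s: 12.0
eef_pos: [0.4876, 0.1806, 0.0977]
tcp_rot: [1.0, -0.024, 0.001, -0.0]
ft_force: [-0.4, -1.3, 0.3]
gripper_width: 0.0641
grip_force: 0.0
```

send_rows(
  targets=[
    {"tx": 0,"ty": 0,"tz": 0,"rx": 0,"ry": 0,"rz": 0,"gripper": 0.5},
    {"tx": 0,"ty": 0,"tz": 0,"rx": 0,"ry": 0,"rz": 0,"gripper": 0.5},
    {"tx": 0,"ty": 0,"tz": 0,"rx": 0,"ry": 0,"rz": 0,"gripper": 0.5},
    {"tx": 0,"ty": 0,"tz": 0,"rx": 0,"ry": 0,"rz": 0,"gripper": 0.5},
    {"tx": 0,"ty": 0,"tz": 0,"rx": 0,"ry": 0,"rz": 0,"gripper": 0.5},
    {"tx": 0,"ty": 0,"tz": 0,"rx": 0,"ry": 0,"rz": 0,"gripper": 0.5},
    {"tx": 0,"ty": 0,"tz": 0,"rx": 0,"ry": 0,"rz": 0,"gripper": 0.5},
    {"tx": 0,"ty": 0,"tz": 0,"rx": 0,"ry": 0,"rz": 0,"gripper": 0.5},
    {"tx": 0,"ty": 0,"tz": 0,"rx": 0,"ry": 0,"rz": 0,"gripper": 0.5},
    {"tx": 0,"ty": 0,"tz": 0,"rx": 0,"ry": 0,"rz": 0,"gripper": 0.5},
    {"tx": 0,"ty": 0,"tz": 0,"rx": 0,"ry": 0,"rz": 0,"gripper": 0.5},
    {"tx": 0,"ty": 0,"tz": 0,"rx": 0,"ry": 0,"rz": 0,"gripper": 0.5},
  ],
)

```text
time_s: 13.5
eef_pos: [0.4872, 0.1805, 0.097]
tcp_rot: [1.0, -0.024, 0.0, -0.0]
ft_force: [0.1, 0.6, -0.3]
gripper_width: 0.0639
grip_force: 0.0
```

send_rows(
  targets=[
    {"tx": 0,"ty": 0,"tz": 0,"rx": 0,"ry": 0,"rz": 0,"gripper": 0.5},
    {"tx": 0,"ty": 0,"tz": 0,"rx": 0,"ry": 0,"rz": 0,"gripper": 0.5},
    {"tx": 0,"ty": 0,"tz": 0,"rx": 0,"ry": 0,"rz": 0,"gripper": 0.5},
    {"tx": 0,"ty": 0,"tz": 0,"rx": 0,"ry": 0,"rz": 0,"gripper": 0.5},
    {"tx": 0,"ty": 0,"tz": 0,"rx": 0,"ry": 0,"rz": 0,"gripper": 0.5},
    {"tx": 0,"ty": 0,"tz": 0,"rx": 0,"ry": 0,"rz": 0,"gripper": 0.5},
    {"tx": 0,"ty": 0,"tz": 0,"rx": 0,"ry": 0,"rz": 0,"gripper": 0.5},
    {"tx": 0,"ty": 0,"tz": 0,"rx": 0,"ry": 0,"rz": 0,"gripper": 0.5},
    {"tx": 0,"ty": 0,"tz": 0,"rx": 0,"ry": 0,"rz": 0,"gripper": 0.5},
    {"tx": 0,"ty": 0,"tz": 0,"rx": 0,"ry": 0,"rz": 0,"gripper": 0.5},
    {"tx": 0,"ty": 0,"tz": 0,"rx": 0,"ry": 0,"rz": 0,"gripper": 0.5},
    {"tx": 0,"ty": 0,"tz": 0,"rx": 0,"ry": 0,"rz": 0,"gripper": 0.5},
  ],
)

```text
time_s: 15.0
eef_pos: [0.4871, 0.1805, 0.097]
tcp_rot: [1.0, -0.024, -0.0, -0.0]
ft_force: [-0.3, 0.1, 0.8]
gripper_width: 0.0639
grip_force: 0.0
```

```bash
python3 - <<'E'
from h import *
o=get_obs();print(o["time_s"],o["eef_pos"].round(4),o["ft_force"].round(1))
c=calibration("wrist")
w=camera("wrist")[...,::-1]
p=proj("wrist",np.array([[.4877,.18,.098]]),c)[0];print(p)
x,y=p.astype(int);y0=max(0,y-80);x0=x-105
cv2.imwrite("pics/w6.png",cv2.resize(w[y0:y0+160,x0:x0+210],(787,600),interpolation=cv2.INTER_CUBIC))
E
```

```text
15.0 [0.4871 0.1805 0.097 ] [-0.3  0.1  0.8]
[277.33043993 283.27232367]
```

View pics/w6.png

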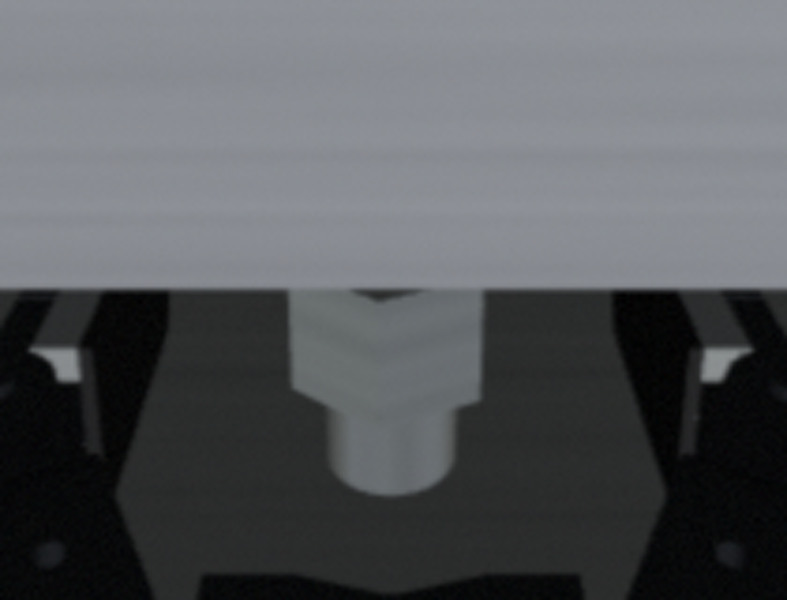

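The head is now nearly square, with its corner ridge at crop column 382 and the head spanning 290-484, centred between the fingers. Closing firmly.

send_rows(
  targets=[
    {"tx": 0,"ty": 0,"tz": 0,"rx": 0,"ry": 0,"rz": 0,"gripper": 0},
    {"tx": 0,"ty": 0,"tz": 0,"rx": 0,"ry": 0,"rz": 0,"gripper": -0.3},
    {"tx": 0,"ty": 0,"tz": 0,"rx": 0,"ry": 0,"rz": 0,"gripper": -1},
    {"tx": 0,"ty": 0,"tz": 0,"rx": 0,"ry": 0,"rz": 0,"gripper": -1},
    {"tx": 0,"ty": 0,"tz": 0,"rx": 0,"ry": 0,"rz": 0,"gripper": -1},
    {"tx": 0,"ty": 0,"tz": 0,"rx": 0,"ry": 0,"rz": 0,"gripper": -1},
    {"tx": 0,"ty": 0,"tz": 0,"rx": 0,"ry": 0,"rz": 0,"gripper": -1},
    {"tx": 0,"ty": 0,"tz": 0,"rx": 0,"ry": 0,"rz": 0,"gripper": -1},
    {"tx": 0,"ty": 0,"tz": 0,"rx": 0,"ry": 0,"rz": 0,"gripper": -1},
    {"tx": 0,"ty": 0,"tz": 0,"rx": 0,"ry": 0,"rz": 0,"gripper": -1},
  ],
  newtons=90,
)

```text
time_s: 16.3
eef_pos: [0.4871, 0.1807, 0.0973]
tcp_rot: [1.0, -0.024, -0.0, -0.0]
ft_force: [-2.5, 0.9, 6.0]
gripper_width: 0.0223
grip_force: 88.6
```

send_rows(
  targets=[
    {"tx": 0,"ty": 0,"tz": 0,"rx": 0,"ry": 0,"rz": 0,"gripper": -1},
    {"tx": 0,"ty": 0,"tz": 0,"rx": 0,"ry": 0,"rz": 0,"gripper": -1},
    {"tx": 0,"ty": 0,"tz": 0,"rx": 0,"ry": 0,"rz": 0,"gripper": -1},
    {"tx": 0,"ty": 0,"tz": 0,"rx": 0,"ry": 0,"rz": 0,"gripper": -1},
    {"tx": 0,"ty": 0,"tz": 0,"rx": 0,"ry": 0,"rz": 0,"gripper": -1},
    {"tx": 0,"ty": 0,"tz": 0,"rx": 0,"ry": 0,"rz": 0,"gripper": -1},
    {"tx": 0,"ty": 0,"tz": 0,"rx": 0,"ry": 0,"rz": 0,"gripper": -1},
    {"tx": 0,"ty": 0,"tz": 0,"rx": 0,"ry": 0,"rz": 0,"gripper": -1},
    {"tx": 0,"ty": 0,"tz": 0,"rx": 0,"ry": 0,"rz": 0,"gripper": -1},
    {"tx": 0,"ty": 0,"tz": 0,"rx": 0,"ry": 0,"rz": 0,"gripper": -1},
  ],
)

```text
time_s: 17.55
eef_pos: [0.4872, 0.1806, 0.0973]
tcp_rot: [1.0, -0.024, 0.0, -0.0]
ft_force: [-3.8, -0.2, 5.2]
gripper_width: 0.0226
grip_force: 88.6
```

```bash
python3 - <<'E'
from h import *
a=camera("wrist"); 
for i in range(15): b=camera("wrist")
print(np.abs(a.astype(int)-b)[270:345,230:320].mean(),get_obs()["gripper_width"])
x0,y0=172,203;A=cv2.resize(b[y0:y0+160,x0:x0+210],(787,600),interpolation=cv2.INTER_CUBIC)[...,::-1]
cv2.imwrite("pics/w7.png",A)
E
```

```text
1.0020740740740741 0.022798956749279148
```

View pics/w7.png

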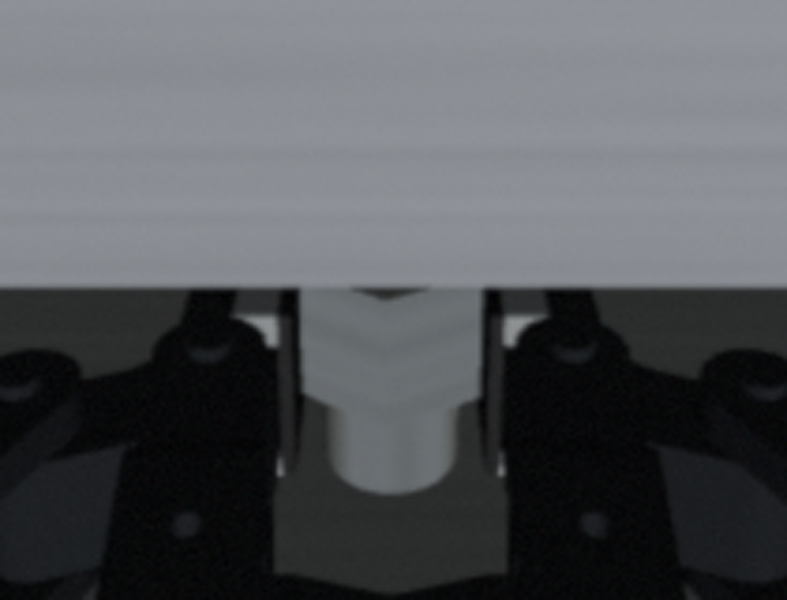

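The pads sit flat on both sides of the hex (crop columns 300 and 484). It is square and did not move over 0.75 s beyond image noise, with a grip of 88.6 N. Handing in.

```bash
python3 -c "
from rig import *
print(sign_off())"
```

```text
the job is handed in; nothing more can be done
None
```

The pan stands released on the white board and the bolt head is held still at about 89 N; I handed the job in at about 18 s of the 51 s allowed, and sign-off returned no verdict.

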